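Put the solder reels back in their colour-tagged bays

TASK

Two solder reels, red and blue, have been left out on the soldering bench: one is on the upright spindle of the reel stand, the other stands on the white tile. Lift the one off its spindle, and put both away in the rack, each standing flat on the floor of the bay whose tag has its own colour. Keep both reels upright all the while, and leave the yellow reel and everything else on the bench where it is.

Things in the scene. Friction and masses are not known exactly. Their poses are not given: they have to be found in the camera images.
- reel_red: solder reel with bright red end flanges and silver solder wound between: a drum of 50 mm diameter and 54 mm height with an 18 mm bore right through, about 0.2 kg. Origin at the centre of its underside, z axis along the bore (up). At the start it is either on the spindle or on the white tile.
- reel_blue: solder reel with bright blue end flanges and silver solder wound between: a drum of 50 mm diameter and 54 mm height with an 18 mm bore right through, about 0.2 kg. Origin at the centre of its underside, z axis along the bore (up). At the start it is on the other of those two.
- reel_yellow: solder reel with bright yellow end flanges and silver solder wound between: a drum of 50 mm diameter and 54 mm height with an 18 mm bore right through, about 0.2 kg. Origin at the centre of its underside, z axis along the bore (up). Already in the yellow bay; not to be moved.
- bay_red: the red bay: a fixed dark square open-topped tray on the rack with a sloping red colour tag along one side. Outside 66 x 66 mm, 16 mm high, walls 4 mm, so inside 58 x 58 mm; floor 4 mm thick. Origin at the centre of its underside; its floor is at z = 4 mm; x and y along its sides, tag on the +x side (reaching 55 mm from the centre, up to 20 mm high).
- bay_blue: the blue bay: a fixed dark square open-topped tray on the rack with a sloping blue colour tag along one side. Outside 66 x 66 mm, 16 mm high, walls 4 mm, so inside 58 x 58 mm; floor 4 mm thick. Origin at the centre of its underside; its floor is at z = 4 mm; x and y along its sides, tag on the +x side (reaching 55 mm from the centre, up to 20 mm high).
- bay_yellow: the yellow bay: a fixed dark square open-topped tray on the rack with a sloping yellow colour tag along one side. Outside 66 x 66 mm, 16 mm high, walls 4 mm, so inside 58 x 58 mm; floor 4 mm thick. Origin at the centre of its underside; its floor is at z = 4 mm; x and y along its sides, tag on the +x side (reaching 55 mm from the centre, up to 20 mm high).
- rack: fixed aluminium base board of the rack, 112 x 326 mm, 10 mm thick, carrying the three bays in a row along its y axis at 105 mm spacing, in any order. Origin under the middle bay's centre, on the table.
- stand: fixed reel stand: round dark steel base of 80 mm diameter, 12 mm high, with an upright steel spindle of 12 mm diameter whose top is 78 mm above the table. Origin at the base's underside, on the spindle axis. One reel sits on the base with the spindle through its bore; the spindle stands 12 mm proud of the reel.
- tile: fixed white heat-proof tile, 90 x 90 mm, 12 mm thick, with one reel standing on its middle. Origin at the centre of its underside.
- tape: bystander: cream roll of masking tape lying flat, 90 mm diameter, 20 mm high. Origin at the centre of its underside.
- board: bystander: small green circuit board, 38 x 38 x 6 mm. Origin at the centre of its underside.
- screwdriver: bystander: screwdriver lying on the table, its x axis along the shaft.
- jar: bystander: small amber flux jar with white cap, 44 mm diameter, 40 mm high. Origin at the centre of its underside.
- can: bystander: upright spray can, 52 mm diameter, 180 mm high. Origin at the centre of its underside.
- brush: bystander: brush lying on the table, its x axis along the handle.
Things that resemble listed ones, but are neither listed nor needed, are in the scene too. Leave any brown or pink look-alike of the reel_blue alone.

How it is judged:
By the outcome, as a careful person would: the job done as asked, in the order asked, and still so for the second after the job is handed in, with the robot touching nothing.
It also fails if it takes over 51 s, if anything falls off the work surface, if the arm or the gripper's body presses on something with over 40 N, if the wrist force passes 120 N, or if a joint passes its speed limit or range.

ROBOT

A 7-joint arm with a two-finger parallel gripper is mounted at the origin on the work surface. World frame = base frame: x ahead of the robot, y to its left, z up, the work surface at z = 0. Lengths are in m, angles in rad, forces in N, time in s.
With the tool pointing down it reaches from about 0.4 to 0.85 m from the base axis. Payload 4.5 kg.
Tool frame: the origin (TCP) lies midway between the tips of the shut fingers; the grasp point (between the pads) lies 19 mm behind it; z points along the fingers, y is the line along which they close (so a half turn about z gives the same grasp; the last joint's range is limited). The gripper opens to 88 mm and grips with 3 to 60 N. Pads are 18 mm wide; open, the fingers measure 123 mm over their backs; the gripper's body (75 mm by 187 mm) begins 45 mm behind the grasp point.
Start: joints at [1.202, 0.689, -0.195, 1.565, 0.157, 0.902, -0.215], TCP at [0.245, -0.575, 0.239] pointing down, gripper open.
Joint ranges: [-3.01, 3.01], [-0.46, 2.08], [-1.47, 1.51], [0.13, 2.56], [-1, 4.14], [0.04, 2.09], [-2.66, 2.66]. Speed limits (rad/s): [2.57, 2.57, 3.14, 3.14, 3.14, 3.14, 3.14].

INTERFACE

Orientations are given as a unit quaternion [x, y, z, w].
In Python, from plant import sensors, eyes, finish_job gives the robot as it stands.
- The arm moves only by the tool send_rows, never from a script. Its argument "rows" is text: rows parted by semicolons, each of 4 numbers parted by spaces: the shift along the tool's x, y, z normalised to -1 to 1, where 1 is 30 cm, then the turn about the tool's z normalised to -1 to 1, where 1 is 2 pi rad. A call has 1 to 10 rows; each row is the pose to reach, as a shift and turn from the pose commanded when the call began, along the tool's axes at that moment, turning the shorter way round; what a row does not reach only later rows make up. A row lasts 1/12 s, in which the tool goes at most 41.7 mm and 7.16 degrees, less where a joint would pass 70% of its speed; a pose out of reach is approached as far as the arm can. A call with a number of a shift or a turn outside -1 to 1 is refused whole. A call with a gripper value outside its range is refused whole. "jaw" is the closure, from -1 (fully open) to 1 (shut), set as the call begins (left out, the last holds). The fingers move at their own pace and stop on an object; "force" is the grip in N (left out, the last holds). Time passes only in rows, so rows that repeat a pose let the fingers close. It gives the time, the measured TCP pose, the force, the opening and the grip force at its end, in the units of the state.
- sensors.get_state(): the state, without advancing time (a new reading comes with each control period).
- eyes.snapshot(name): name is "side" or "top" or "wrist"; returns (picture, depth): 400x640x3 uint8, red, green, blue; 400x640 float32, m along the optical axis (not along the pixel's ray), 0 where there is no reading.
- eyes.calibration(name): a dict with "fov_y" (degrees; the focal length in pixels is half the picture's height over the tangent of half this angle, whatever the lens; pixels are square), "cx", "cy" (the principal point, pixels), "dist_coeffs" ([k1, k2, p1, p2, k3] as OpenCV has them; the pictures are not rectified), "world_from_camera" (4x4, takes a point from camera to world coordinates). Camera axes: x right, y down, z forward; pixel columns grow to the right and rows downward; lengths in m; the calibration is good to about 2 mm. A picture is of the moment at which its call begins: read the wrist's pose just before it. calibration takes no time and is no camera call; for the wrist camera it gives the pose at the moment of the call.
- finish_job(): hands the job in; it is judged then, once.
The state is a dict: "clock": time; "q": joint angles; "qd": joint speeds; "joint_torque": joint torques, N m; "tool_pos": TCP position; "eef_rot": TCP orientation; "contact_force": force on the tool from outside, world axes, zero at the start; "moment": the same for the moment, N m; "opening": opening from 0.0 (shut) to 1.0 (fully open); "finger_force": force on a finger pad.
Only numpy, scipy, OpenCV 4.12 (cv2) and the standard library are available. Lean on these libraries where they do the work, as an engineer would, in place of code of your own. Each camera call takes 0.05 s, during which the arm holds its last target. There are 200 camera calls.

## Working session

There is one attempt and no reset: what is moved stays moved. The work goes in short steps, Python scripts to look and compute and a tool call to move; the robot and the scene stay as the last step left them, time stands still between calls to the robot, and variables do not carry over. Pictures are saved under pics/ and viewed, at most 10 in all, crops included, and the job is handed in when it is done.

Besides the shell and the picture viewer there is one more tool, called after "Call:" by a JSON object that holds its "name" and its "arguments", one argument or row to a line. send_rows: Moves the arm, as the interface text tells. Scaled input: -1 to 1 covers 30 cm each way for a shift and 2 pi rad each way for a turn. Its arguments: {"type":"object","properties":{"rows":{"type":"string"},"jaw":{"type":"number"},"force":{"type":"number"}},"required":["rows"]}

```bash
ls; mkdir -p pics; cat > h.py <<'E'
import numpy as np, cv2
from plant import sensors, eyes, finish_job
def K(c):
    f=200/np.tan(np.radians(c["fov_y"])/2)
    return np.array([[f,0,c["cx"]],[0,f,c["cy"]],[0,0,1.]])
def ray(c,uv):
    p=cv2.undistortPoints(np.array(uv,float).reshape(-1,1,2),K(c),np.array(c["dist_coeffs"],float)).reshape(-1,2)
    T=np.array(c["world_from_camera"]); d=np.c_[p,np.ones(len(p))]@T[:3,:3].T
    return T[:3,3],d
def onz(c,uv,z):
    o,d=ray(c,uv); return o+d*((z-o[2])/d[:,2])[:,None]
def pts(c,uv,dep):
    o,d=ray(c,uv); return o+d*np.array(dep).reshape(-1,1)
E
python3 - <<'E'
from h import *
for n in("side","top"):
    im,d=eyes.snapshot(n); c=eyes.calibration(n); np.savez(f"pics/{n}0.npz",im=im,d=d)
    cv2.imwrite(f"pics/{n}0.png",im[:,:,::-1]); print(n,c)
s=sensors.get_state();print(s)
E
```

```text
pics
side {'fov_y': 56.53267636492219, 'cx': 322.10834417956255, 'cy': 200.2168262792444, 'dist_coeffs': array([-0.04313828,  0.        ,  0.        ,  0.        ,  0.        ]), 'world_from_camera': array([[-0.87103414, -0.34608178,  0.34860712,  0.16438284],
       [-0.49088226,  0.58683784, -0.64393785,  0.66572657],
       [ 0.01827931, -0.7320169 , -0.6810412 ,  0.66489464],
       [ 0.        ,  0.        ,  0.        ,  1.        ]])}
top {'fov_y': 44.15305683024333, 'cx': 315.63171654210873, 'cy': 198.72027673769557, 'dist_coeffs': array([-0.05532318,  0.        ,  0.        ,  0.        ,  0.        ]), 'world_from_camera': array([[-2.86883664e-02, -9.98832462e-01,  3.88675978e-02,
         4.18030882e-01],
       [-9.99588285e-01,  2.86476679e-02, -1.60375905e-03,
         6.67287931e-02],
       [ 4.88420569e-04, -3.88976047e-02, -9.99243082e-01,
         1.45646528e+00],
       [ 0.00000000e+00,  0.00000000e+00,  0.00000000e+00,
         1.00000000e+00]])}
{'clock': 0.1, 'q': array([ 1.20184232,  0.68984889, -0.19453141,  1.56623863,  0.15728384,
        0.90248501, -0.21510154]), 'qd': array([ 0.00037704, -0.00153667, -0.00090517, -0.00196832, -0.00019019,
        0.001663  ,  0.00041968]), 'joint_torque': array([-3.22185580e-03, -5.28505790e+01, -1.27134439e+00, -1.53837597e+01,
       -5.25973155e-02,  2.10407357e-03,  3.32382467e-05]), 'tool_pos': array([ 0.24472138, -0.57448845,  0.23802285]), 'eef_rot': array([ 9.79784438e-01,  2.00054549e-01, -2.07713150e-04, -7.67708122e-04]), 'contact_force': array([-0.64416071,  0.4056334 , -0.33594886]), 'moment': array([-0.03337917, -0.03789709,  0.03433713]), 'finger_force': 0.0, 'opening': 0.9991639009679668}
```

View pics/top0.png

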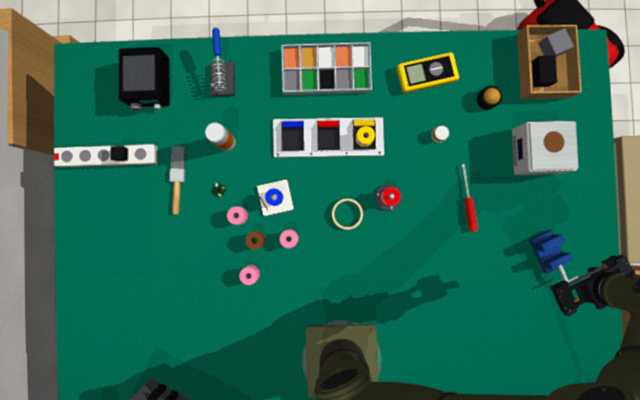

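View pics/side0.png

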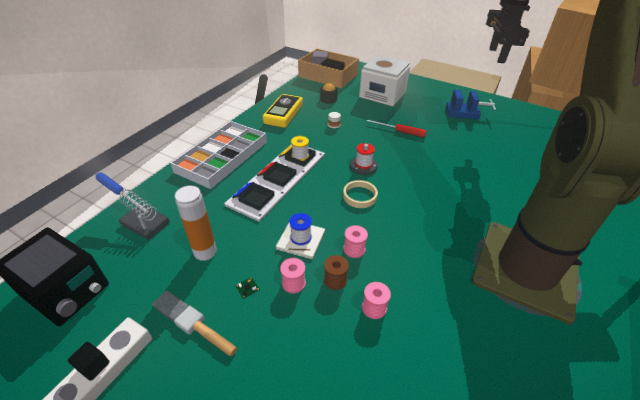

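The top view shows the red reel on the spindle at (389,196) and the blue reel on the tile at (274,197). Look-alikes are pink at (237,215), (289,239) and (249,275), and brown at (255,240). The rack's bays are blue (292,137), red (329,136) and yellow (365,134), with the tags on the far (+x) side. Other red or blue things are the screwdriver handle (470,210), the vise (550,250) and the pen holder (216,45). In the side view the reels are at (365,155) and (300,230). I choose (389,196) and (274,197).

```bash
cat > m.py <<'E'
from h import *
W={"top":{"red":(370,175,410,220),"blue":(255,180,295,215),"yel":(350,118,380,150)},
   "side":{"red":(350,138,382,172),"blue":(285,210,318,250),"yel":(286,132,314,165)}}
def mask(im,k):
    h=cv2.cvtColor(im,cv2.COLOR_RGB2HSV).astype(int);H,S,V=h[...,0],h[...,1],h[...,2]
    hm={"red":(H<6)|(H>172),"blue":(H>105)&(H<130),"yel":(H>22)&(H<34)}[k]
    return (hm&(S>150)&(V>90)).astype(np.uint8)
E
python3 - <<'E'
from m import *
for n in("top","side"):
    z=np.load(f"pics/{n}0.npz");im,d=z["im"],z["d"];c=eyes.calibration(n)
    for k,(a,b,e,f) in W[n].items():
        m=mask(im,k)[b:f,a:e]; v,u=np.nonzero(m);u=u+a;v=v+b
        P=pts(c,np.c_[u,v],d[v,u]); g=(d[v,u]>0)&(abs(P[:,2]-.067)<.008)
        q=np.c_[u,v][g]; hull=cv2.convexHull(q.astype(np.int32)); el=cv2.fitEllipse(hull)
        zz=.068 if k=="yel" else .066
        print(n,k,len(q),"zmed",np.median(P[g,2]).round(4),"ell",np.round(el[0],1),np.round(el[1],1),"pos",onz(c,[el[0]],zz).round(4))
c=eyes.calibration("top");im=np.load("pics/top0.npz")["im"];d=np.load("pics/top0.npz")["d"]
for uv in [(215,135),(220,188),(347,214),(237,215),(289,239),(255,240)]:
    print(uv,pts(c,[uv],[d[uv[1],uv[0]]]).round(3))
# rack: bright low-sat board around bays; bays: dark
g=im.astype(int)
m=((g.max(2)-g.min(2)<40)&(g.min(2)>110)); m=m.astype(np.uint8);m[:110]=0;m[165:]=0;m[:,:265]=0;m[:,395:]=0
r=cv2.minAreaRect(cv2.findContours(cv2.morphologyEx(m,cv2.MORPH_CLOSE,np.ones((5,5))),0,2)[0][0] if False else cv2.convexHull(np.argwhere(m)[:,::-1].astype(np.int32)))
B=cv2.boxPoints(r);print("rack",r,onz(c,B,.010).round(4),onz(c,B,.010).mean(0).round(4))
w=cv2.resize(np.hstack([im[110:225,180:410]]),None,fx=3.4,fy=3.4,interpolation=2);cv2.imwrite("pics/crop.png",w[:,:,::-1])
E
```

```text
top red 209 zmed 0.0654 ell [390.9 195.7] [17.3 17.3] pos [[ 0.4745 -0.1485  0.066 ]]
top blue 185 zmed 0.0651 ell [273.4 196.7] [16.  16.8] pos [[0.4813 0.1834 0.066 ]]
top yel 221 zmed 0.0678 ell [365.4 134.4] [17.4 17.6] pos [[ 0.6504 -0.082   0.068 ]]
side red 121 zmed 0.0647 ell [365.4 148.5] [11.  17.3] pos [[ 0.471  -0.1468  0.066 ]]
side blue 264 zmed 0.065 ell [300.3 221.3] [16.7 22. ] pos [[0.4789 0.1842 0.066 ]]
side yel 128 zmed 0.0667 ell [299.5 141. ] [10.1 17.2] pos [[ 0.6464 -0.0812  0.068 ]]
(215, 135) [[0.642 0.323 0.179]]
(220, 188) [[0.514 0.346 0.005]]
(347, 214) [[ 0.427 -0.027 -0.003]]
(237, 215) [[ 0.433  0.298 -0.002]]
(289, 239) [[ 0.358  0.146 -0.001]]
(255, 240) [[0.358 0.246 0.002]]
rack ((328.2596740722656, 136.8609619140625), (38.265018463134766, 111.08124542236328), 89.09062194824219) [[ 0.7151  0.1854  0.01  ]
 [ 0.7112 -0.1435  0.01  ]
 [ 0.5972 -0.1412  0.01  ]
 [ 0.6013  0.1864  0.01  ]] [0.6562 0.0218 0.01  ]
```

View pics/crop.png

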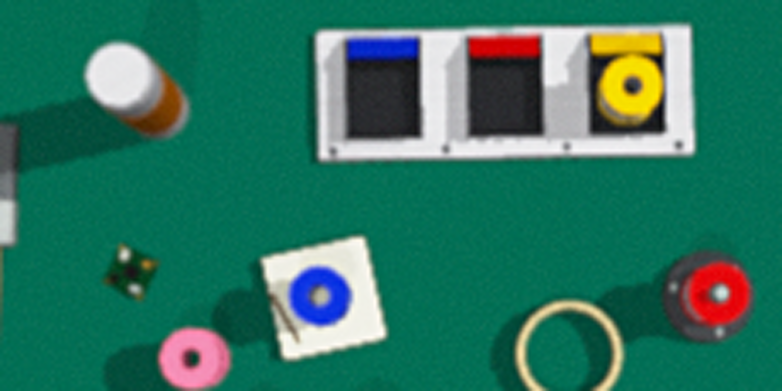

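The crop confirms the choice: the red reel sits on the dark stand with the spindle through it, and the blue reel is on the white tile. The pink one is a decoy. Moving in.

Call:
{"name": "send_rows", "arguments": {
  "rows": "1 -0.8 0 0.0641;1 -0.8 0 0.0641;1 -0.8 0 0.0641;1 -0.8 0 0.0641;1 -0.8 0 0.0641;1 -0.8 0 0.0641;1 -0.8 0 0.0641;1 -0.8 0 0.0641;1 -0.8 0 0.0641;1 -0.8 0 0.0641",
  "jaw": -1,
  "force": 20
}}

```text
clock: 0.93
tool_pos: [0.4307, -0.2289, 0.2386]
eef_rot: [1.0, 0.006, 0.001, -0.002]
contact_force: [0.3, 1.1, 0.6]
opening: 0.996
finger_force: 0.0
```

Call:
{"name": "send_rows", "arguments": {
  "rows": "0.14 -0.27 0 0;0.14 -0.27 0 0;0.14 -0.27 0 0;0.14 -0.27 0 0;0.14 -0.27 0 0"
}}

```text
clock: 1.35
tool_pos: [0.4685, -0.156, 0.2385]
eef_rot: [1.0, 0.0, -0.001, 0.0]
contact_force: [0.9, -1.2, -0.6]
opening: 1.0
finger_force: 0.0
```

```bash
cat > w.py <<'E'
from h import *
def wrist(tag):
    s=sensors.get_state();c=eyes.calibration("wrist");im,d=eyes.snapshot("wrist")
    np.savez(f"pics/{tag}.npz",im=im,d=d); cv2.imwrite(f"pics/{tag}.png",im[:,:,::-1])
    print(s["clock"],s["tool_pos"].round(4),s["eef_rot"].round(4),s["q"].round(2));return c,im,d
E
python3 - <<'E'
from w import *; import pickle
r=wrist("w1");pickle.dump(r,open("pics/w1.pkl","wb"));print(r[0])
E
```

```text
1.35 [ 0.4685 -0.156   0.2385] [ 1.e+00  4.e-04 -5.e-04  3.e-04] [ 0.24  0.52 -0.03  1.96  0.02  0.67 -1.37]
{'fov_y': 69.39957630680843, 'cx': 322.963856034983, 'cy': 198.64030218573564, 'dist_coeffs': array([-0.04448633,  0.        ,  0.        ,  0.        ,  0.        ]), 'world_from_camera': array([[ 2.41284138e-03, -9.65025031e-01, -2.62146653e-01,
         5.35279508e-01],
       [-9.99997085e-01, -2.30339521e-03, -7.24786321e-04,
        -1.56365600e-01],
       [ 9.56095957e-05,  2.62147638e-01, -9.65027775e-01,
         3.85098938e-01],
       [ 0.00000000e+00,  0.00000000e+00,  0.00000000e+00,
         1.00000000e+00]])}
```

View pics/w1.png

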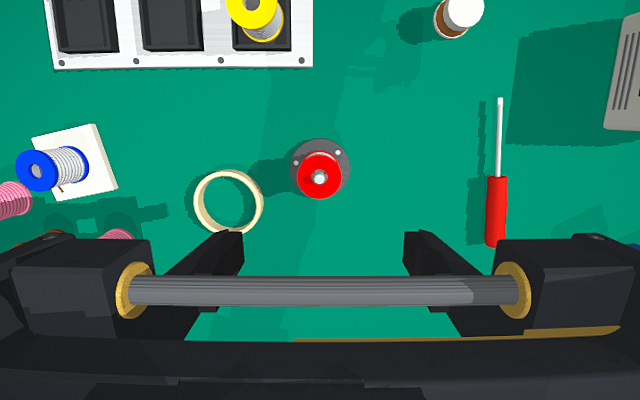

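The wrist view shows the red reel with the spindle tip in its bore at (320,178), the blue reel at (37,170), and the near edge of the rack with the bay fronts at row 50.

```bash
python3 - <<'E'
from m import *; import pickle
c,im,d=pickle.load(open("pics/w1.pkl","rb"))
for k,(a,b,e,f),zz in [("red",(285,130,360,210),.066),("blue",(5,140,95,205),.066),("yel",(215,0,300,50),.068)]:
    v,u=np.nonzero(mask(im,k)[b:f,a:e]);u=u+a;v=v+b
    P=pts(c,np.c_[u,v],d[v,u]);g=abs(P[:,2]-zz)<.005
    el=cv2.fitEllipse(cv2.convexHull(np.c_[u,v][g].astype(np.int32)))
    print(k,g.sum(),np.round(el,1) if 0 else el,onz(c,[el[0]],zz).round(4), np.median(P[g,2]))
E
```

```text
red 1327 ((318.3965148925781, 176.22967529296875), (43.80294418334961, 44.02495574951172), 100.93820190429688) [[ 0.4746 -0.1514  0.066 ]] 0.06671486547957622
blue 1286 ((36.06613540649414, 170.34181213378906), (38.01622009277344, 46.51753234863281), 133.26283264160156) [[0.4821 0.1794 0.066 ]] 0.06681681057890995
yel 1035 ((251.00550842285156, 1.6307010650634766), (49.9443359375, 55.70264434814453), 165.26605224609375) [[ 0.6491 -0.0856  0.068 ]] 0.06862613063823553
```

Call:
{"name": "send_rows", "arguments": {
  "rows": "0.017 -0.022 0.1 0;0.017 -0.022 0.25 0;0.017 -0.022 0.38 0;0.017 -0.022 0.5 0;0.017 -0.022 0.6 0;0.017 -0.022 0.65 0;0.017 -0.022 0.682 0;0.017 -0.022 0.682 0;0.017 -0.022 0.682 0"
}}

```text
clock: 2.15
tool_pos: [0.4737, -0.1504, 0.0344]
eef_rot: [1.0, -0.001, -0.0, 0.0]
contact_force: [0.4, -0.0, -0.5]
opening: 1.001
finger_force: 0.0
```

Call:
{"name": "send_rows", "arguments": {
  "rows": "0 0 0 0;0 0 0 0;0 0 0 0;0 0 0 0;0 0 0 0;0 0 0 0;0 0 0 0;0 0 0 0",
  "jaw": 1,
  "force": 25
}}

```text
clock: 2.82
tool_pos: [0.4743, -0.1493, 0.0345]
eef_rot: [1.0, -0.0, 0.0, 0.0]
contact_force: [-0.6, -0.7, 5.2]
opening: 0.561
finger_force: 25.0
```

Call:
{"name": "send_rows", "arguments": {
  "rows": "0 0 -0.03 0;0 0 -0.07 0;0 0 -0.12 0;0 0 -0.19 0;0 0 -0.26 0;0 0 -0.34 0;0 0 -0.42 0;0 0 -0.5 0;0 0 -0.5 0"
}}

```text
clock: 3.57
tool_pos: [0.4759, -0.1493, 0.188]
eef_rot: [1.0, 0.0, 0.003, 0.001]
contact_force: [0.6, -0.6, -2.5]
opening: 0.565
finger_force: 25.0
```

```bash
python3 - <<'E'
from w import *; import pickle
r=wrist("w2");pickle.dump(r,open("pics/w2.pkl","wb"))
E
```

```text
3.5667 [ 0.4759 -0.1493  0.188 ] [1.0e+00 0.0e+00 3.3e-03 7.0e-04] [ 0.23  0.6  -0.03  2.01  0.03  0.53 -1.39]
```

View pics/w2.png

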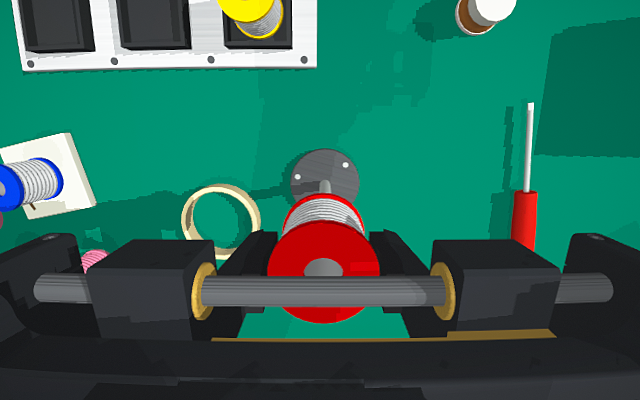

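The red reel is held upright, off the spindle (stand now bare at (325,180)). Next I move toward the rack and measure the bays closely.

Call:
{"name": "send_rows", "arguments": {
  "rows": "0.07 -0.13 -0.03 0;0.14 -0.26 -0.05 0;0.21 -0.4 -0.05 0;0.27 -0.53 -0.05 0;0.27 -0.57 -0.05 0;0.27 -0.57 -0.05 0;0.27 -0.57 -0.05 0;0.27 -0.57 -0.05 0"
}}

```text
clock: 4.28
tool_pos: [0.5535, 0.0211, 0.1977]
eef_rot: [1.0, -0.0, -0.002, 0.001]
contact_force: [0.0, -1.2, -2.0]
opening: 0.558
finger_force: 25.0
```

```bash
python3 - <<'E'
from w import *; import pickle
r=wrist("w3");pickle.dump(r,open("pics/w3.pkl","wb"))
E
```

```text
4.2833 [0.5535 0.0211 0.1977] [ 1.0e+00 -2.0e-04 -1.8e-03  7.0e-04] [-0.13  0.65  0.02  1.83 -0.02  0.67 -1.68]
```

View pics/w3.png

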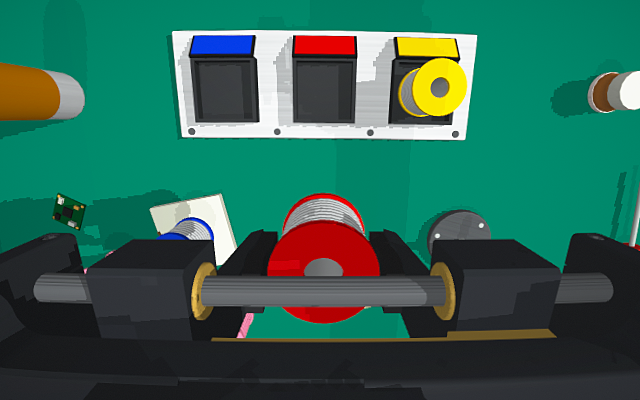

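The blue, red and yellow bays are in clear view with dark interiors centred at (225,93), (324,93) and (424,93), tags on the far side.

```bash
python3 - <<'E'
from m import *; import pickle
c,im,d=pickle.load(open("pics/w3.pkl","rb"))
dark=(im.max(2)<85)
for k,(a,b,e,f) in {"blue":(186,50,264,128),"red":(286,50,362,128)}.items():
    m=np.zeros(dark.shape,np.uint8);m[b:f,a:e]=dark[b:f,a:e]
    v,u=np.nonzero(m);P=pts(c,np.c_[u,v],d[v,u])
    rim=P[(P[:,2]>.0225)&(P[:,2]<.030)];fl=P[(P[:,2]<.0165)&(P[:,2]>.01)]
    for n,Q in(("rim",rim),("floor",fl)):
        lo,hi=np.percentile(Q[:,:2],[1,99],axis=0);print(k,n,len(Q),lo.round(4),hi.round(4),((lo+hi)/2).round(4),(hi-lo).round(4),np.median(Q[:,2]).round(4))
    r=cv2.minAreaRect(rim[:,:2].astype(np.float32));print(np.round(r[0],4),np.round(r[1],4),r[2])
v,u=np.nonzero(mask(im,"yel")[40:130,380:475]);u+=380;v+=40
P=pts(c,np.c_[u,v],d[v,u]);g=abs(P[:,2]-.068)<.005
el=cv2.fitEllipse(cv2.convexHull(np.c_[u,v][g].astype(np.int32)));print("yel",onz(c,[el[0]],.068).round(4))
g=im.astype(int);m=((g.max(2)-g.min(2)<40)&(g.min(2)>110));m[:25]=0;m[145:]=0;m[:,:160]=0;m[:,490:]=0
r=cv2.minAreaRect(cv2.convexHull(np.argwhere(m)[:,::-1].astype(np.int32)));B=onz(c,cv2.boxPoints(r),.01)
# bottom/left/right rack edges from contour
n,l,st,_=cv2.connectedComponentsWithStats(m.astype(np.uint8));print(B.round(4),B.mean(0).round(4))
# tags
for k,(a,b,e,f) in {"blue":(186,30,264,60),"red":(286,30,362,60)}.items():
    v,u=np.nonzero(mask(im,k)[b:f,a:e]);P=pts(c,np.c_[u+a,v+b],d[v+b,u+a]);lo,hi=np.percentile(P,[1,99],axis=0);print("tag",k,lo.round(4),hi.round(4))
# held reel
v,u=np.nonzero(mask(im,"red")[190:325,260:390]);P=pts(c,np.c_[u+260,v+190],d[v+190,u+260])
t=P[P[:,2]>.2];print("held",len(t),np.percentile(t,[2,50,98],axis=0).round(4))
v,u=np.nonzero(mask(im,"red")[190:325,260:390]);t=P[P[:,2]<.2];print("heldlow",len(t),np.percentile(P,[1,50,99],axis=0).round(4))
E
```

```text
blue rim 1143 [0.6195 0.0916] [0.6872 0.1569] [0.6534 0.1242] [0.0677 0.0653] 0.0267
blue floor 2912 [0.6229 0.0917] [0.6805 0.1536] [0.6517 0.1226] [0.0576 0.0619] 0.0147
[0.655  0.1242] [0.0663 0.0707] 89.48405456542969
red rim 1116 [ 0.6183 -0.013 ] [0.6869 0.0517] [0.6526 0.0193] [0.0686 0.0647] 0.0268
red floor 2946 [ 0.6225 -0.0087] [0.6789 0.0478] [0.6507 0.0196] [0.0564 0.0565] 0.0147
[0.6538 0.0193] [0.0655 0.0712] 89.87200164794922
yel [[ 0.6505 -0.0848  0.068 ]]
[[ 0.6025  0.1949  0.01  ]
 [ 0.7158  0.1803  0.01  ]
 [ 0.7134 -0.1423  0.01  ]
 [ 0.5995 -0.1551  0.01  ]] [0.6578 0.0194 0.01  ]
tag blue [0.6861 0.0939 0.0166] [0.7059 0.1541 0.031 ]
tag red [ 0.685  -0.0106  0.0158] [0.7051 0.0487 0.0311]
held 5372 [[ 0.531  -0.0017  0.2263]
 [ 0.5642  0.0205  0.2298]
 [ 0.5784  0.0427  0.2311]]
heldlow 440 [[ 0.5302 -0.0032  0.1784]
 [ 0.5649  0.0205  0.2298]
 [ 0.5787  0.044   0.2313]]
```

Call:
{"name": "send_rows", "arguments": {
  "rows": "0.1 0 0 0;0.22 0.004 0 0;0.3 0.004 0.05 0;0.325 0.004 0.15 0;0.325 0.004 0.25 0;0.325 0.004 0.35 0;0.325 0.004 0.4 0;0.325 0.004 0.4 0;0.325 0.004 0.4 0;0.325 0.004 0.4 0"
}}

```text
clock: 5.17
tool_pos: [0.6533, 0.0196, 0.0803]
eef_rot: [1.0, -0.001, 0.001, 0.0]
contact_force: [0.4, 0.5, -2.2]
opening: 0.56
finger_force: 25.0
```

```bash
python3 - <<'E'
from w import *; import pickle
P=[]
r=wrist("w4");pickle.dump(r,open("pics/w4.pkl","wb"))
for i in range(4):
    eyes.snapshot("top");P.append(sensors.get_state()["tool_pos"])
print(np.round(P,4))
from m import *
n="side";im,d=eyes.snapshot(n);c=eyes.calibration(n);cv2.imwrite("pics/s4.png",cv2.resize(im[110:230,200:360],None,fx=4,fy=4)[:,:,::-1])
E
```

```text
5.1667 [0.6533 0.0196 0.0803] [ 1.e+00 -7.e-04  1.e-03  2.e-04] [-0.11  0.93  0.01  1.59 -0.02  0.62 -1.66]
[[0.6538 0.0203 0.081 ]
 [0.6537 0.0205 0.0809]
 [0.6535 0.0206 0.0807]
 [0.6533 0.0208 0.0804]]
```

View pics/s4.png

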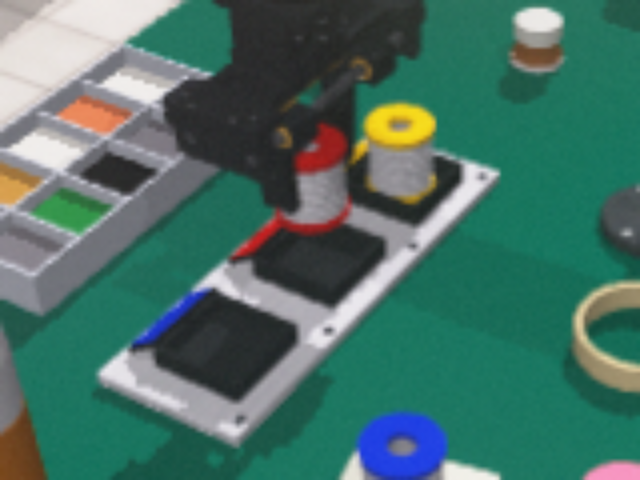

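The red reel hangs upright over the red bay, with its base at crop pixel (315,215). I shift 2.5 mm back and lower it.

Call:
{"name": "send_rows", "arguments": {
  "rows": "-0.008 0 0.02 0;-0.008 0 0.05 0;-0.008 0 0.08 0;-0.008 0 0.105 0;-0.008 0 0.125 0;-0.008 0 0.138 0;-0.008 0 0.145 0;-0.008 0 0.145 0;-0.008 0 0.145 0"
}}

```text
clock: 6.22
tool_pos: [0.6494, 0.0209, 0.0365]
eef_rot: [1.0, 0.0, -0.001, 0.0]
contact_force: [-4.2, 0.5, 7.0]
opening: 0.561
finger_force: 25.0
```

```bash
python3 - <<'E'
from m import *
from w import wrist
c,im,d=wrist("w5")
v,u=np.nonzero(mask(im,"red"));P=pts(c,np.c_[u,v],d[v,u]);t=P[(P[:,2]>.06)&(P[:,2]<.08)]
print(len(t),np.percentile(t,[1,50,99],axis=0).round(4))
far=t[t[:,0]>.66]; A=np.c_[far,np.ones(len(far))];print("tilt plane",np.linalg.lstsq(np.c_[t[:,:2],np.ones(len(t))],t[:,2],rcond=None)[0].round(4))
print(sensors.get_state()["contact_force"],sensors.get_state()["tool_pos"])
E
```

```text
6.2167 [0.6494 0.0209 0.0365] [ 1.e+00  1.e-04 -8.e-04  0.e+00] [-0.11  0.99  0.01  1.61 -0.02  0.55 -1.66]
5330 [[ 0.6259 -0.0028  0.0646]
 [ 0.6599  0.0202  0.0687]
 [ 0.6741  0.0433  0.07  ]]
tilt plane [-0.0082 -0.0007  0.074 ]
[-4.28358795  0.60285193  7.73665568] [0.64938064 0.02087635 0.03649319]
```

Call:
{"name": "send_rows", "arguments": {
  "rows": "0 0 0 0;0 0 0 0;0 0 0 0;0 0 0 0;0 0 0 0",
  "jaw": -1
}}

```text
clock: 6.68
tool_pos: [0.6503, 0.0207, 0.0355]
eef_rot: [1.0, 0.0, 0.0, 0.0]
contact_force: [-0.3, 0.5, -0.1]
opening: 0.915
finger_force: 0.0
```

Call:
{"name": "send_rows", "arguments": {
  "rows": "0 0 -0.05 0;0 0 -0.15 0;0 0 -0.25 0;0 0 -0.37 0;0 0 -0.48 0;-0.1 -0.1 -0.55 0;-0.22 -0.2 -0.57 0;-0.34 -0.3 -0.57 0;-0.46 -0.35 -0.57 0;-0.5 -0.35 -0.57 0"
}}

```text
clock: 7.52
tool_pos: [0.4964, 0.13, 0.2079]
eef_rot: [1.0, 0.003, -0.0, -0.001]
contact_force: [-0.3, -0.0, -0.5]
opening: 0.998
finger_force: 0.0
```

```bash
python3 - <<'E'
from m import *
from w import wrist
c,im,d=wrist("w6")
for k,zz in(("red",.068),("blue",.066)):
    v,u=np.nonzero(mask(im,k));P=pts(c,np.c_[u,v],d[v,u]);g=abs(P[:,2]-zz)<.006;t=P[g]
    el=cv2.fitEllipse(cv2.convexHull(np.c_[u,v][g].astype(np.int32)))
    print(k,len(t),el,onz(c,[el[0]],zz).round(4),np.median(t[:,2]))
E
```

```text
7.5167 [0.4964 0.13   0.2079] [ 1.0e+00  2.9e-03 -4.0e-04 -1.4e-03] [-0.36  0.59  0.03  1.94 -0.04  0.61 -1.87]
red 2179 ((444.5782775878906, 24.452392578125), (53.86656951904297, 61.266902923583984), 20.967227935791016) [[0.6491 0.0212 0.068 ]] 0.068524244660706
blue 1416 ((273.2864990234375, 200.8255615234375), (44.47699737548828, 47.578697204589844), 118.35568237304688) [[0.4821 0.1813 0.066 ]] 0.06678100530733838
```

View pics/w6.png

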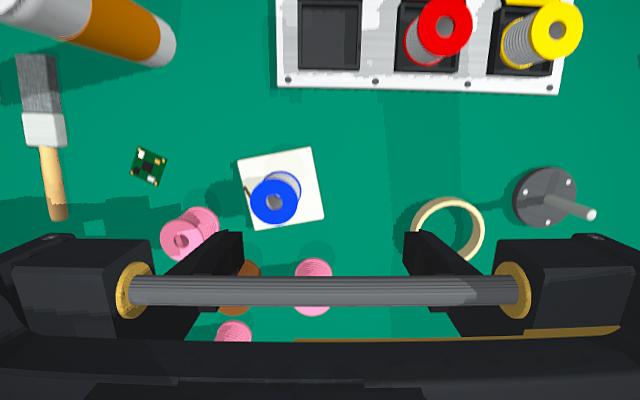

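The red reel stands in the red bay (445,25). The blue reel is on the tile at (273,201).

Call:
{"name": "send_rows", "arguments": {
  "rows": "-0.04 -0.1 0.05 0;-0.055 -0.18 0.15 0;-0.055 -0.18 0.27 0;-0.055 -0.18 0.36 0;-0.055 -0.18 0.39 0;-0.055 -0.18 0.39 0;-0.055 -0.18 0.39 0;-0.055 -0.18 0.39 0"
}}

```text
clock: 8.23
tool_pos: [0.485, 0.1797, 0.0913]
eef_rot: [1.0, -0.0, 0.001, -0.0]
contact_force: [0.8, 0.5, 0.2]
opening: 1.001
finger_force: 0.0
```

Shift −2.5 mm in x and +2 mm in y, then 57 mm down.

Call:
{"name": "send_rows", "arguments": {
  "rows": "-0.008 -0.007 0.03 0;-0.008 -0.007 0.09 0;-0.008 -0.007 0.15 0;-0.008 -0.007 0.19 0;-0.008 -0.007 0.19 0;-0.008 -0.007 0.19 0"
}}

```text
clock: 8.73
tool_pos: [0.4811, 0.1818, 0.0326]
eef_rot: [1.0, -0.0, -0.0, 0.0]
contact_force: [1.6, 0.0, -0.1]
opening: 0.998
finger_force: 0.0
```

Call:
{"name": "send_rows", "arguments": {
  "rows": "0 0 0 0;0 0 0 0;0 0 0 0;0 0 0 0;0 0 0 0;0 0 0 0;0 0 0 0;0 0 0 0",
  "jaw": 1,
  "force": 25
}}

```text
clock: 9.4
tool_pos: [0.4814, 0.1819, 0.0328]
eef_rot: [1.0, 0.0, 0.0, -0.0]
contact_force: [0.2, -0.9, 2.9]
opening: 0.566
finger_force: 25.0
```

Call:
{"name": "send_rows", "arguments": {
  "rows": "0 0 -0.04 0;0 0 -0.12 0;0 0 -0.22 0;0 0 -0.34 0;0 0 -0.44 0;0 0 -0.5 0;0.08 0 -0.53 0;0.16 0.06 -0.53 0;0.23 0.13 -0.53 0;0.23 0.13 -0.53 0"
}}

```text
clock: 10.23
tool_pos: [0.5548, 0.1367, 0.1929]
eef_rot: [1.0, -0.004, 0.003, 0.002]
contact_force: [0.6, -0.6, -1.2]
opening: 0.569
finger_force: 25.0
```

```bash
cat > b.py <<'E'
from m import *
from w import wrist
def meas(tag,z0):
    c,im,d=wrist(tag);m=mask(im,"blue")
    v,u=np.nonzero(m);P=pts(c,np.c_[u,v],d[v,u]);t=P[abs(P[:,2]-z0)<.006]
    lo,md,hi=np.percentile(t,[1,50,99],axis=0);print("held",len(t),lo.round(4),md.round(4),hi.round(4),"ctr",(hi[0]-.025).round(4),((lo+hi)/2)[1].round(4))
    print("tilt",np.linalg.lstsq(np.c_[t[:,:2],np.ones(len(t))],t[:,2],rcond=None)[0][:2].round(3))
    dark=(im.max(2)<85);v,u=np.nonzero(dark&(d>0));P=pts(c,np.c_[u,v],d[v,u])
    fl=P[(P[:,2]<.0165)&(P[:,2]>.01)&(P[:,0]>.6)&(P[:,0]<.7)&(P[:,1]>.08)&(P[:,1]<.17)]
    if len(fl)>50:
        lo,hi=np.percentile(fl[:,:2],[1,99],axis=0);print("floor",len(fl),lo.round(4),hi.round(4),((lo+hi)/2).round(4))
E
python3 -c "
from b import *
meas('w7',sensors.get_state()['tool_pos'][2]+.032)"
```

```text
10.2333 [0.5548 0.1367 0.1929] [ 1.     -0.0039  0.0029  0.0019] [-0.35  0.67  0.05  1.79 -0.04  0.67 -1.87]
held 5508 [0.5321 0.1131 0.2229] [0.5659 0.1361 0.2267] [0.5803 0.1593 0.2281] ctr 0.5553 0.1362
tilt [-0.003 -0.002]
floor 3057 [0.6232 0.0962] [0.6801 0.1528] [0.6517 0.1245]
```

Call:
{"name": "send_rows", "arguments": {
  "rows": "0.1 0.04 0 0;0.22 0.062 0 0;0.3 0.062 0.05 0;0.335 0.062 0.14 0;0.335 0.062 0.24 0;0.335 0.062 0.33 0;0.335 0.062 0.37 0;0.335 0.062 0.37 0;0.335 0.062 0.37 0;0.335 0.062 0.37 0"
}}

```text
clock: 11.12
tool_pos: [0.6518, 0.1249, 0.0826]
eef_rot: [1.0, 0.0, 0.001, -0.0]
contact_force: [-0.0, 0.2, -1.4]
opening: 0.563
finger_force: 25.0
```

Call:
{"name": "send_rows", "arguments": {
  "rows": "0 0 0 0;0 0 0 0"
}}

```text
clock: 11.28
tool_pos: [0.6517, 0.1246, 0.0825]
eef_rot: [1.0, 0.0, 0.001, -0.0]
contact_force: [-0.2, -0.3, -1.8]
opening: 0.561
finger_force: 25.0
```

Well centred. Lower by 47 mm.

Call:
{"name": "send_rows", "arguments": {
  "rows": "-0.003 0 0.02 0;-0.003 0 0.05 0;-0.003 0 0.08 0;-0.003 0 0.11 0;-0.003 0 0.135 0;-0.003 0 0.15 0;-0.003 0 0.156 0;-0.003 0 0.156 0;-0.003 0 0.156 0"
}}

```text
clock: 12.03
tool_pos: [0.649, 0.1241, 0.0346]
eef_rot: [1.0, 0.0, -0.001, 0.0]
contact_force: [-4.3, -0.6, 9.1]
opening: 0.565
finger_force: 25.0
```

```bash
python3 -c "
from b import *
meas('w8',.068)"
```

```text
12.0333 [0.649  0.1241 0.0346] [ 1.e+00  0.e+00 -9.e-04  2.e-04] [-0.27  1.    0.02  1.57 -0.04  0.57 -1.8 ]
held 5537 [0.6262 0.1006 0.0649] [0.6601 0.1235 0.0687] [0.6745 0.1464 0.07  ] ctr 0.6495 0.1235
tilt [-0.008  0.001]
floor 1776 [0.6476 0.0956] [0.6782 0.153 ] [0.6629 0.1243]
```

The blue reel is on the floor (top at 68.7 mm) and level. Release and retreat.

Call:
{"name": "send_rows", "arguments": {
  "rows": "0 0 0 0;0 0 0 0;0 0 0 0;0 0 0 0;0 0 0 0",
  "jaw": -1
}}

```text
clock: 12.5
tool_pos: [0.6499, 0.1243, 0.0336]
eef_rot: [1.0, -0.0, 0.0, 0.0]
contact_force: [0.7, -0.8, 0.8]
opening: 0.915
finger_force: 0.0
```

Call:
{"name": "send_rows", "arguments": {
  "rows": "0 0 -0.05 0;0 0 -0.15 0;0 0 -0.25 0;0 0 -0.37 0;0 0 -0.48 0;-0.1 0 -0.57 0;-0.22 0 -0.6 0;-0.32 0 -0.6 0;-0.4 0 -0.6 0;-0.4 0 -0.6 0"
}}

```text
clock: 13.33
tool_pos: [0.5242, 0.1242, 0.2151]
eef_rot: [1.0, 0.001, -0.002, 0.0]
contact_force: [-1.3, -0.7, 0.4]
opening: 1.002
finger_force: 0.0
```

```bash
python3 - <<'E'
from m import *
from w import wrist
c,im,d=wrist("w9")
for k in("red","blue","yel"):
    v,u=np.nonzero(mask(im,k));P=pts(c,np.c_[u,v],d[v,u]);g=abs(P[:,2]-.068)<.006
    el=cv2.fitEllipse(cv2.convexHull(np.c_[u,v][g].astype(np.int32)))
    print(k,g.sum(),onz(c,[el[0]],.068).round(4),np.median(P[g,2]))
im,_=eyes.snapshot("side");cv2.imwrite("pics/s9.png",im[:,:,::-1])
E
```

```text
13.3333 [0.5242 0.1242 0.2151] [ 1.0e+00  9.0e-04 -2.4e-03  2.0e-04] [-0.34  0.61  0.04  1.86 -0.03  0.68 -1.85]
red 2079 [[0.6499 0.021  0.068 ]] 0.06857223648886274
blue 2057 [[0.6502 0.1237 0.068 ]] 0.06863776937222438
yel 2035 [[ 0.6507 -0.084   0.068 ]] 0.0684408972644781
```

View pics/s9.png

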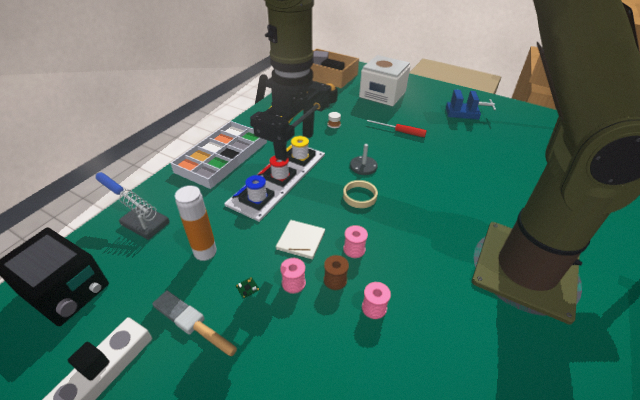

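The blue (256,185), red (280,165) and yellow (300,145) reels stand upright in their own bays. The stand and tile are empty, nothing else has moved, and the gripper is clear.

```bash
python3 -c "
from plant import finish_job; print(finish_job())"
```

```text
the job is handed in; nothing more can be done
None
```

The job is handed in: the red reel came off its spindle first, then the blue off the tile, and both now stand upright on the floors of their own-colour bays, finished at about 13.4 s with everything else left where it was.

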